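# Load a paint cartridge in the shaker cradle and clamp it with the button-release lever

## Robot

A 6-joint arm with a two-finger parallel gripper is mounted at the origin on the work surface. World frame = base frame: x ahead of the robot, y to its left, z up, the work surface at z = 0. Lengths are in m, angles in rad, forces in N, time in s.
With the tool pointing down it reaches from about 0.275 to 0.75 m from the base axis. Payload 10.2 kg.
Tool frame: the origin (TCP) lies on the mounting face of the last link; the fingertips stand 166 mm ahead of it and the grasp point (between the pads) lies ahead of it (manip.tcp_to_grasp is the z of the grasp point in the tool frame, in m); z points along the fingers, y is the line along which they close (so a half turn about z gives the same grasp; the last joint's range is limited). The gripper opens to 88 mm and grips with 3 to 60 N. Pads are 18 mm wide; open, the fingers measure 123 mm over their backs; the gripper's body (75 mm by 187 mm) begins 45 mm behind the grasp point.
Start: joints at [1.073, 0.313, 1.498, -0, 1.331, -0.223], TCP at [0.142, 0.505, 0.405] pointing down, gripper open.
Joint ranges: [-2.94, 2.94], [-0.97, 2.17], [0.19, 2.56], [-1.23, 4.37], [0.02, 3.11], [-2.88, 2.88]. Speed limits (rad/s): [2.39, 2.39, 3.01, 3.14, 3.14, 3.14].

## Interface

Orientations are given as [roll, pitch, yaw] about the fixed x, y, z axes, in that order (R = Rz(yaw) Ry(pitch) Rx(roll)).
In Python, from cell import manip, cams, sign_off gives the robot as it stands.
- The arm moves only by the tool apply_moves, never from a script. Its argument "targets" is one flat list of numbers, 4 for each row, row after row: the shift along the tool's x, y, z in mm, then the turn about the tool's z in units of 5 degrees (1.0 is 5 degrees). A call has 1 to 5 rows; each row is the pose to reach, as a shift and turn from the pose commanded when the call began, along the tool's axes at that moment; what a row does not reach only later rows make up. A row lasts 1/12 s, in which the tool goes at most 41.7 mm and 7.16 degrees, less where a joint would pass 70% of its speed; a pose out of reach is approached as far as the arm can. A call with a gripper value outside its range is refused whole. "fingers" is the finger opening in mm, from 0 to 88.1, set as the call begins (left out, the last holds). The fingers move at their own pace and stop on an object; "newtons" is the grip in N (left out, the last holds). Time passes only in rows, so rows that repeat a pose let the fingers close. It gives the time, the measured TCP pose, the force, the opening and the grip force at its end, in the units of the state.
- manip.read_state(): the state, without advancing time (a new reading comes with each control period).
- cams.read_camera(name): name is "side" or "top" or "wrist"; returns the picture (400x640x3 uint8, blue, green, red); there is no depth.
- cams.camera_model(name): a dict with "intrinsics" (3x3 intrinsics, pixels), "cam_to_world" (4x4, takes a point from camera to world coordinates). Camera axes: x right, y down, z forward; pixel columns grow to the right and rows downward; lengths in m; the calibration is good to about 2 mm. A picture is of the moment at which its call begins: read the wrist's pose just before it. camera_model takes no time and is no camera call; for the wrist camera it gives the pose at the moment of the call.
- sign_off(): hands the job in; it is judged then, once.
The state is a dict: "clock": time; "joints": joint angles; "joint_velocities": joint speeds; "joint_efforts": joint torques, N m; "tool_pos": TCP position; "tcp_rot": TCP orientation; "ft_force": force on the tool from outside, world axes, zero at the start; "moment": the same for the moment, N m; "finger_gap": finger opening in m; "gripper_force": force on a finger pad.
Only numpy, scipy, OpenCV 4.12 (cv2) and the standard library are available. Lean on these libraries where they do the work, as an engineer would, in place of code of your own. Each camera call takes 0.05 s, during which the arm holds its last target. There are 200 camera calls.

## Task

Take the lime-banded cartridge out of the storage rack, lay it in the empty V-groove pair of the shaker cradle beside the red-banded one so that it rests down in both vees between the end plates, and let go of it. Then squeeze the red release button in the grip of the clamp lever and, keeping it squeezed, swing the lever all the way down until the yellow bar lies level over both cartridges, then let the button spring out to lock it. Do not disturb the other cartridges or anything else on the bench; the orange-veed bench rest is there for setting the cartridge down to change your grip.

Things in the scene. Friction and masses are not known exactly. Their poses are not given: they have to be found in the camera images.
- cart_lime: the cartridge to load: aluminium cylinder 150 mm long, 44 mm diameter, lime band near each end, 0.14 to 0.26 kg. Origin at mid-length on its axis; x along its axis. Lies in one of the rack's two bays, the blue one in the other (varies). Its end towards the robot (-x end) sticks out uncovered, about 60 mm in front of the rack's boards
- cart_blue: same cartridge with blue bands, in the rack's other bay; leave it there
- cart_red: same cartridge with red bands, already lying in the cradle's other groove; leave it there
- rack: white two-bay rack, fixed at left or right, open to the robot (its -x). Origin on the table, z up. Bays along x at y = -42.5 and +42.5 mm: cartridge centred at x = 30, z = 52. Boards run from x = 13 to a rear wall at 117; top board z = 84 to 92 mm: a cartridge must be drawn straight out along -x (110 mm clears it). 45 mm high boxes on the top board beyond x = 75
- rest: bench rest, fixed near the table's middle, free for setting a cartridge down: dark plate 100 x 60 mm with two orange 90-degree vee saddles, 10 mm thick, 62 mm wide, at x = -32 and +32 mm, so 54 mm apart. A cartridge laid along its x has its axis 50 mm above the table. Origin on the table under the centre, z up
- cradle: shaker cradle on a 240 x 250 x 12 mm grey plate, fixed, on the side where the rack is not. Origin on the table, x away from the robot, y left, z up. Two grooves along x, at y = +75 mm (red cartridge) and y = -5 mm (empty), each of two blue 90-degree vees, 14 mm thick, at x = -55 and +55
- groove (a point): where the lime cartridge's centre belongs: centre of the empty groove, 55 mm above the table; x along the groove. Steel end plates, 62 mm high, with inner faces 82 mm either side of it along x, leave no room to hold a cartridge by its end: hold it by the middle, where 96 mm between the vees are free, down to z = 12 mm
- clamp_lever (a joint): lever angle, rad: 0 = raised, leaning 7 degrees beyond upright away from the robot; grows swinging down to the robot; 1.693 = down, level, at its stop. Starts at 0 to 0.14. Friction (0.35 N m) holds it roughly where left. With the button out the latch blocks it at 0.22 and at 1.36 going down; past 1.64 the button springing out locks it down
- lever_hinge (a point): hinge axis of the lever, along the cradle's y: at cradle x = 115, y = -100, z = 88 mm (point axes = cradle axes). The lever is 190 mm long, moving in the plane y = -100. A yellow bar, 16 mm square, juts 200 mm from it to cradle +y, 115 mm from the hinge; it lies 3 mm above the cartridges when the lever is down
- release_button (a joint): travel of the red button, m: 0 = out, 0.006 = pressed; frees the latch beyond 0.0035. Spring: 4 N at first, 9 N fully pressed. A 50 x 18 mm red paddle on the grip's +y side (cradle y), moving to -y: pressed by pinching the grip across, along the cradle's y
- lever_grip (a point): middle of the lever's black grip, 160 mm from the hinge along the lever, midway between the faces to pinch (1 mm to +y of the lever's plane). The grip is 72 mm long, 26 mm deep, and across the pinch (cradle y) 28 mm with the button out, 22 mm with it pressed; it can turn between pinching fingers. The lever ends 30 mm beyond this point
- paint_tin: lime paint tin, upright, 86 mm wide, 110 mm tall, behind the bench rest (between rack and cradle). Bystander, loose: leave alone. Origin under it
- toner_jar: amber jar, upright, 60 mm wide, 90 mm tall, behind the cradle. Bystander, loose: leave alone. Origin under it
- hardener_can: yellow can, upright, 70 mm wide, 100 mm tall, behind the rack. Bystander, loose: leave alone. Origin under it
- tape_roll: blue tape roll lying flat, 100 mm wide, 25 mm high, at the left of the table. Bystander, loose: leave alone. Origin under it
- mixing_cup: white cup, 80 mm wide, 85 mm tall, at the right of the table. Bystander, loose: leave alone. Origin under it
- spatula: spatula 180 mm long lying flat on the table in front of the cradle (robot side), low. Bystander, loose: leave alone. Origin under it

How it is judged:
On the way, in this order (a step that is already met when the one before it is completed fails the run):
1. the lime cartridge lies in both vees of the empty groove, let go, with the lever still up (x of cart_lime in the frame of cradle between -0.012 and 0.012 m and y of cart_lime in the frame of cradle between -0.01 and 0 m and z of cart_lime in the frame of cradle between 0.05 and 0.06 m and angle between the x axis of cart_lime and the x axis of cradle, either way round below 0.08 rad and contact force between cart_lime and the fingers below 0.1 N and value of joint clamp_lever below 0.4 rad), for 0.2 s.
2. the release button is squeezed with the lever still up (value of joint release_button above 0.0035 m and value of joint clamp_lever below 0.5 rad), for 0.05 s.
3. the lever is swung through half way with the button still squeezed (value of joint release_button above 0.003 m and value of joint clamp_lever between 0.75 and 1.25 rad), for 0.05 s.
At the end, for the whole second after the job is handed in: The lime cartridge lies at rest in both vees of its groove (centre within 12 mm lengthwise, 5 mm sideways and 5 mm in height, within 4.5 degrees of the groove), released; the lever is fully down (over 1.61 rad) and its button is out (under 1.5 mm), so that it is locked (x of cart_lime in the frame of cradle between -0.012 and 0.012 m and y of cart_lime in the frame of cradle between -0.01 and 0 m and z of cart_lime in the frame of cradle between 0.05 and 0.06 m and angle between the x axis of cart_lime and the x axis of cradle, either way round below 0.08 rad and contact force between cart_lime and the fingers below 0.1 N and value of joint clamp_lever above 1.61 rad and value of joint release_button below 0.0015 m and linear speed of cart_lime below 0.02 m/s); the robot touches nothing.
It fails at once if a bystander (tin, jar, can, tape roll, cup or spatula) is disturbed: moved more than 30 mm (distance of any of paint_tin, toner_jar, hardener_can, tape_roll, mixing_cup, spatula from where it was at the start of the episode above 0.03 m).
It fails at once if the blue-banded cartridge is disturbed (moved more than 30 mm) (distance of cart_blue from where it was at the start of the episode above 0.03 m).
It fails at once if the red-banded cartridge already in the cradle is disturbed (moved more than 20 mm) (distance of cart_red from where it was at the start of the episode above 0.02 m).
It also fails if it takes over 72 s, if anything falls off the work surface, if the arm or the gripper's body presses on something with over 40 N, if the wrist force passes 120 N, or if a joint passes its speed limit or range.

## Working session

There is one attempt and no reset: what is moved stays moved. The work goes in short steps, Python scripts to look and compute and a tool call to move; the robot and the scene stay as the last step left them, time stands still between calls to the robot, and variables do not carry over. Pictures are saved under pics/ and viewed, at most 10 in all, crops included, and the job is handed in when it is done.

Besides the shell and the picture viewer there is one more tool, called after "Request:" as name(argument=value, ...), one argument or row to a line, values as JSON. apply_moves: Moves the arm, as the interface text tells. Its arguments: {"type":"object","properties":{"targets":{"type":"array"},"fingers":{"type":"number"},"newtons":{"type":"number"}},"required":["targets"]}

```bash
ls; mkdir -p pics; python3 - <<'E'
from cell import manip,cams
import cv2,numpy as np
for n in("top","side"):
    im=cams.read_camera(n);cv2.imwrite(f"pics/{n}0.png",im)
    m=cams.camera_model(n);print(n,np.round(m["intrinsics"],1).tolist(),np.round(m["cam_to_world"],4).tolist())
s=manip.read_state();print(s,manip.tcp_to_grasp)
E
```

```text
pics
top [[363.0, 0.0, 315.6], [0.0, 363.0, 206.1], [0.0, 0.0, 1.0]] [[-0.01, -0.9831, 0.1826, 0.2984], [-0.9999, 0.0086, -0.0084, 0.0113], [0.0067, -0.1826, -0.9832, 1.2307], [0.0, 0.0, 0.0, 1.0]]
side [[520.1, 0.0, 317.5], [0.0, 520.1, 194.5], [0.0, 0.0, 1.0]] [[0.8673, -0.2669, 0.4202, -0.306], [-0.4978, -0.4653, 0.7319, -1.3477], [0.0002, -0.844, -0.5364, 1.157], [0.0, 0.0, 0.0, 1.0]]
{'clock': 0.1, 'joints': array([ 1.07258683e+00,  3.13387731e-01,  1.49832864e+00, -2.01694731e-05,
        1.33100678e+00, -2.23397079e-01]), 'joint_velocities': array([ 0.00151951, -0.00187196, -0.00165232,  0.00024884,  0.00068832,
        0.00131047]), 'joint_efforts': array([ 2.88222218e-03, -4.02804387e+01, -2.52647710e+01,  6.95872516e-02,
        3.41173389e-02, -6.54852283e-05]), 'tool_pos': array([0.14246517, 0.50527088, 0.40423365]), 'tcp_rot': array([-3.14048591e+00, -2.31354180e-04,  2.86678491e+00]), 'ft_force': array([ 0.09429796, -0.02741308,  0.0794805 ]), 'moment': array([-0.02391301, -0.00561218,  0.05095891]), 'gripper_force': 0.0, 'finger_gap': 0.08749372483140411} 0.1473
```

View pics/top0.png

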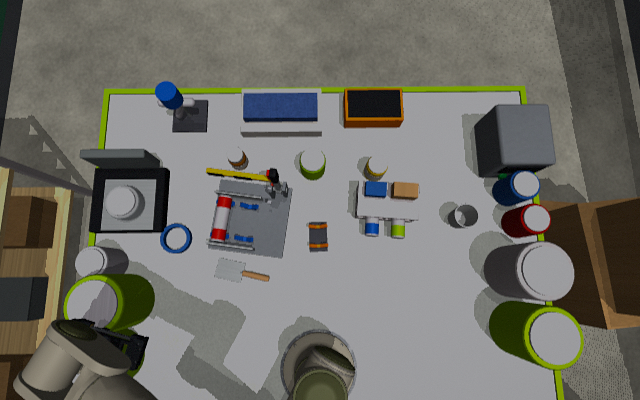

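View pics/side0.png

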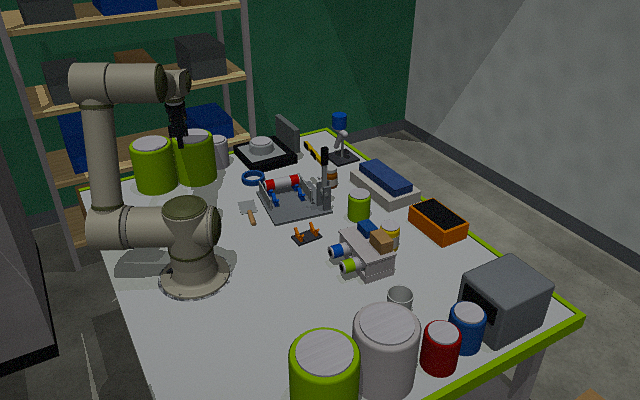

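The top view shows the cradle at left (about px 250,220), the rest at (317,236), and the rack at right (388,205) with lime in its right bay (398,228). The side view agrees: lime is nearer that camera. The lever stands up at the cradle's right rear corner.

```bash
cat > h.py <<'E'
import numpy as np,cv2
from cell import manip,cams
from scipy.spatial.transform import Rotation as R
def ray(n,uv,z,m=None):
    m=m or cams.camera_model(n);K=np.array(m["intrinsics"]);T=np.array(m["cam_to_world"])
    d=T[:3,:3]@np.linalg.solve(K,[uv[0],uv[1],1]);o=T[:3,3];return o+d*(z-o[2])/d[2]
def proj(p,m):
    K=np.array(m["intrinsics"]);T=np.array(m["cam_to_world"])
    q=(np.atleast_2d(p)-T[:3,3])@T[:3,:3];q=q@K.T;return q[:,:2]/q[:,2:]
E
python3 - <<'E'
import cv2
im=cv2.imread("pics/top0.png")[145:290,195:425]
cv2.imwrite("pics/topc.png",cv2.resize(im,None,fx=3.4,fy=3.4,interpolation=cv2.INTER_CUBIC))
E
python3 - <<'E'
from h import *
m=cams.camera_model("wrist");s=manip.read_state()
T=np.array(m["cam_to_world"]);Rt=R.from_euler("xyz",s["tcp_rot"]).as_matrix()
print(np.round(m["intrinsics"],1).tolist(),np.round(Rt.T@T[:3,:3],3),np.round(Rt.T@(T[:3,3]-s["tool_pos"]),4))
print(np.round(Rt,3))
E
```

```text
[[309.4, 0.0, 325.0], [0.0, 309.4, 200.3], [0.0, 0.0, 1.0]] [[ 0.001 -0.949 -0.316]
 [ 1.     0.001  0.001]
 [-0.    -0.316  0.949]] [ 0.0831 -0.      0.0202]
[[-0.962  0.271 -0.001]
 [ 0.271  0.962 -0.001]
 [ 0.    -0.001 -1.   ]]
```

View pics/topc.png

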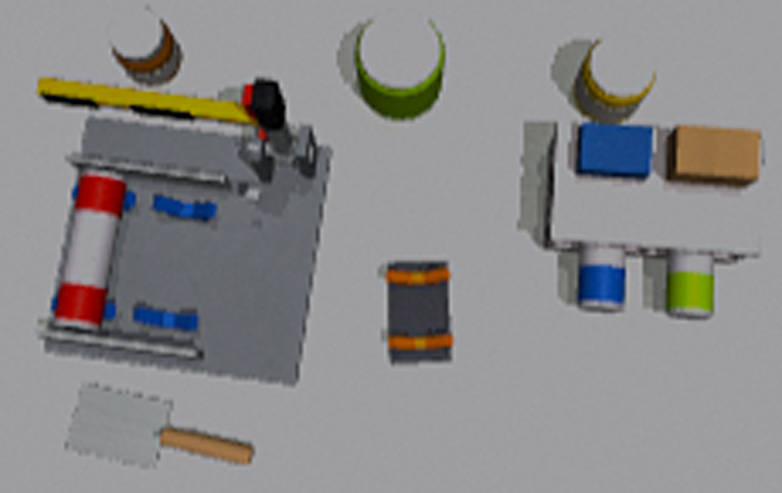

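The crop shows the empty groove's blue vees at crop px (184,207) and (166,318). The rest saddles are at (419,276) and (419,342), and the lime end is at (690,290).

```bash
python3 - <<'E'
from h import *
f=lambda x,y,z:np.round(ray("top",(195+x/3.4,145+y/3.4),z),3)
for k,v in dict(vee_far=(184,207,.045),vee_near=(166,318,.045),plBR=(331,148,.012),plNR=(297,383,.012),plNL=(42,350,.012),rs_far=(419,276,.045),rs_near=(419,342,.045),lime_tip=(690,312,.052),blue_tip=(602,306,.052),rackL=(552,243,.092),rackR=(760,252,.092)).items():print(k,f(*v))
E
```

```text
vee_far [0.521 0.222 0.045]
vee_near [0.413 0.236 0.045]
plBR [0.587 0.08  0.012]
plNR [0.351 0.113 0.012]
plNL [0.386 0.363 0.012]
rs_far [ 0.451 -0.007  0.045]
rs_near [ 0.388 -0.006  0.045]
lime_tip [ 0.413 -0.266  0.052]
blue_tip [ 0.42  -0.182  0.052]
rackL [ 0.475 -0.131  0.092]
rackR [ 0.465 -0.325  0.092]
```

Request:
apply_moves(
  targets=[-40, -30, -2, -0.3, -75, -58, -4, -0.6, -110, -87, -6, -1.0, -145, -115, -8, -1.6, -172, -136, -8, -1.6],
  fingers=88,
)

```text
clock: 0.52
tool_pos: [0.265, 0.335, 0.4126]
tcp_rot: [3.142, 0.0, 3.01]
ft_force: [1.7, -0.6, -0.2]
finger_gap: 0.0883
gripper_force: 0.0
```

```bash
cat >> h.py <<'E'
def goto(x,y,z,yy):
    "shift (mm) and turn (units) from measured pose to TCP x,y,z with tool y along world angle yy(deg)"
    s=manip.read_state();Rt=R.from_euler("xyz",s["tcp_rot"]).as_matrix()
    d=Rt.T@(np.array([x,y,z])-s["tool_pos"])*1000
    a=np.degrees(np.arctan2(Rt[1,1],Rt[0,1]));t=-((yy-a+90)%180-90)/5
    print("at",np.round(s["tool_pos"],4),"yy",round(a,2),"clock",round(s["clock"],2),"gap",round(s["finger_gap"],4),"J",np.round(s["joints"],2))
    print("shift",np.round(d,1),"turn",round(t,2),"dist",round(np.linalg.norm(d)))
E
python3 -c "
from h import *
goto(.4,.15,.42,82.5)"
```

```text
at [0.265  0.335  0.4126] yy 82.45 clock 0.52 gap 0.0883 J [ 0.63  0.09  1.75 -0.    1.3  -0.81]
shift [-158.1 -165.7   -7.4] turn -0.01 dist 229
```

Request:
apply_moves(
  targets=[-27, -28, -1, 0, -54, -57, -3, 0, -81, -85, -4, 0, -108, -113, -5, 0, -135, -142, -7, 0],
)

```text
clock: 0.93
tool_pos: [0.3798, 0.1761, 0.4195]
tcp_rot: [3.142, -0.0, 3.006]
ft_force: [0.9, 1.2, 0.3]
finger_gap: 0.0875
gripper_force: 0.0
```

Request:
apply_moves(
  targets=[-20, -20, 0, 0, -23, -23, 0, 0, -23, -23, 0, 0, -23, -23, 0, 0],
)

```text
clock: 1.27
tool_pos: [0.3986, 0.1523, 0.4193]
tcp_rot: [3.142, -0.001, 3.006]
ft_force: [-1.0, 0.6, 0.2]
finger_gap: 0.0879
gripper_force: 0.0
```

```bash
python3 - <<'E'
from h import *
import json
goto(.4,.15,.42,82.5)
m=cams.camera_model("wrist");im=cams.read_camera("wrist")
cv2.imwrite("pics/w1.png",im);json.dump({k:np.array(v).tolist() for k,v in m.items()},open("w1.json","w"))
E
```

```text
at [0.3986 0.1523 0.4193] yy 82.25 clock 1.27 gap 0.0879 J [ 0.09  0.08  1.74  0.    1.32 -1.35]
shift [-1.7 -2.1 -0.7] turn -0.05 dist 3
```

View pics/w1.png

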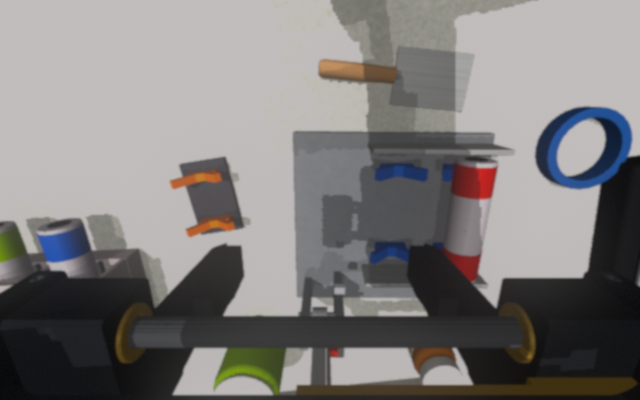

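The wrist view shows the cradle plate from px (293,131) to (497,297), the empty-groove vees at (400,172) and (388,252), and the rest saddles at (196,180) and (211,227).

```bash
python3 - <<'E'
import cv2
im=cv2.imread("pics/w1.png")[125:305,167:500]
cv2.imwrite("pics/w1c.png",cv2.resize(im,None,fx=2.4,fy=2.4,interpolation=cv2.INTER_CUBIC))
E
```

```text
(no output)
```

View pics/w1c.png

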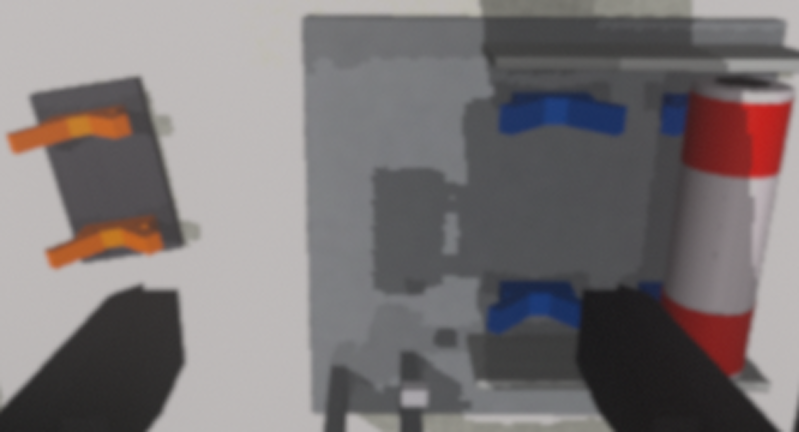

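The crop gives plate corners at (304,16), (785,20) and (314,412), vee apexes near (556,111) and (540,301), and rest plate corners at (31,95), (140,77), (186,244) and (75,263).

```bash
cat > fit.py <<'E'
from h import *
import json
from scipy.optimize import least_squares
m=json.load(open("w1.json"))
def fit(P,uv,x0):
    P=np.array(P,float)/1000;uv=np.array(uv,float)
    def f(q):
        c,s=np.cos(q[2]),np.sin(q[2]);W=np.c_[q[0]+c*P[:,0]-s*P[:,1],q[1]+s*P[:,0]+c*P[:,1],P[:,2]]
        return (proj(W,m)-uv).ravel()
    r=least_squares(f,x0,loss="soft_l1");print(np.round(r.x,4));print(np.round(r.fun.reshape(-1,2),1).tolist());return r.x
cr=lambda L:[(167+x/2.4,125+y/2.4) for x,y in L]
if __name__=="__main__":
    fit([(-120,-125,12),(-120,125,12),(120,-125,12),(-55,-5,24),(55,-5,24)],cr([(304,16),(785,20),(314,412),(556,111),(540,301)]),[.47,.22,-.13])
    fit([(-50,-30,6),(-50,30,6),(50,30,6),(50,-30,6),(-32,0,19),(32,0,19)],cr([(31,95),(140,77),(186,244),(75,263),(82,126),(114,239)]),[.42,0,-.03])
E
python3 fit.py
```

```text
[ 0.4848  0.2286 -0.1347]
[[0.3, -1.3], [3.6, -3.0], [1.2, 0.1], [-8.5, 12.8], [-7.2, 11.3]]
[ 0.422  -0.0028  0.0094]
[[-0.5, -0.2], [-0.5, 0.6], [-2.0, 2.2], [2.0, -0.0], [0.8, -0.5], [0.4, -1.2]]
```

```bash
cat > fit2.py <<'E'
from fit import *
plate=cr([(304,16),(785,20),(314,412)]);ap=cr([(556,111),(540,301)]);ep=cr([(560,72),(530,381)])
PP=np.array([(-120,-125,12),(-120,125,12),(120,-125,12)])/1e3
A=np.array([(-55,-5,24),(55,-5,24)])/1e3;E=np.array([(-82,-5,62),(82,-5,62)])/1e3
def W(P,q):
    c,s=np.cos(q[2]),np.sin(q[2]);return np.c_[q[0]+c*P[:,0]-s*P[:,1],q[1]+s*P[:,0]+c*P[:,1],P[:,2]]
def f(q):
    return np.r_[(proj(W(PP+[q[3],q[4],0],q),m)-plate).ravel(),(proj(W(A,q),m)-ap).ravel(),(proj(W(E,q),m)-ep)[:,1]]
r=least_squares(f,[.47,.22,-.13,0,0]);q=r.x
print(np.round(q,4),np.round(r.fun,1))
print("groove",W(np.array([[0,-.005,.055]]),q),"grip0",W(np.array([[.134,-.099,.247]]),q))
E
python3 fit2.py
```

```text
[ 0.4695  0.2397 -0.1409  0.0192 -0.0113] [-1.1  0.   1.8 -0.4 -0.9  1.  -0.  -0.2  0.   0.3 -0.3  0.3]
groove [[0.46876628 0.23478077 0.055     ]] grip0 [[0.58823255 0.12288881 0.247     ]]
```

Request:
apply_moves(
  targets=[-4, -30, 5, -0.1, -8, -70, 10, -0.2, -12, -110, 18, -0.3, -15, -150, 24, -0.4, -18, -190, 30, -0.4],
)

```text
clock: 1.73
tool_pos: [0.3903, -0.039, 0.3894]
tcp_rot: [3.142, 0.0, 3.045]
ft_force: [0.4, -0.1, -0.6]
finger_gap: 0.0878
gripper_force: 0.0
```

Request:
apply_moves(
  targets=[-3, -40, 6, 0, -6, -80, 12, 0, -10, -120, 18, -0.1, -14, -160, 24, -0.1, -16, -190, 29, -0.2],
)

```text
clock: 2.15
tool_pos: [0.388, -0.2308, 0.3603]
tcp_rot: [-3.141, 0.0, 3.06]
ft_force: [0.4, -0.2, 0.3]
finger_gap: 0.0881
gripper_force: 0.0
```

Request:
apply_moves(
  targets=[0, -8, 0, 0, 0, -10, 0, 0, 0, -10, 0, 0],
)

```text
clock: 2.4
tool_pos: [0.3875, -0.2382, 0.3606]
tcp_rot: [3.141, -0.0, 3.06]
ft_force: [-0.3, 1.1, 0.4]
finger_gap: 0.088
gripper_force: 0.0
```

```bash
python3 - <<'E'
from h import *
import json
goto(.38,-.24,.36,85.2)
m=cams.camera_model("wrist");im=cams.read_camera("wrist")
json.dump({k:np.array(v).tolist() for k,v in m.items()},open("w2.json","w"))
cv2.imwrite("pics/w2f.png",im)
cv2.imwrite("pics/w2.png",cv2.resize(im[60:400,120:520],None,fx=1.75,fy=1.75,interpolation=cv2.INTER_CUBIC))
E
```

```text
at [ 0.3875 -0.2382  0.3606] yy 85.3 clock 2.4 gap 0.088 J [-0.81  0.2   1.76  0.    1.18 -2.3 ]
shift [ 7.3 -2.4  0.6] turn 0.02 dist 8
```

View pics/w2.png

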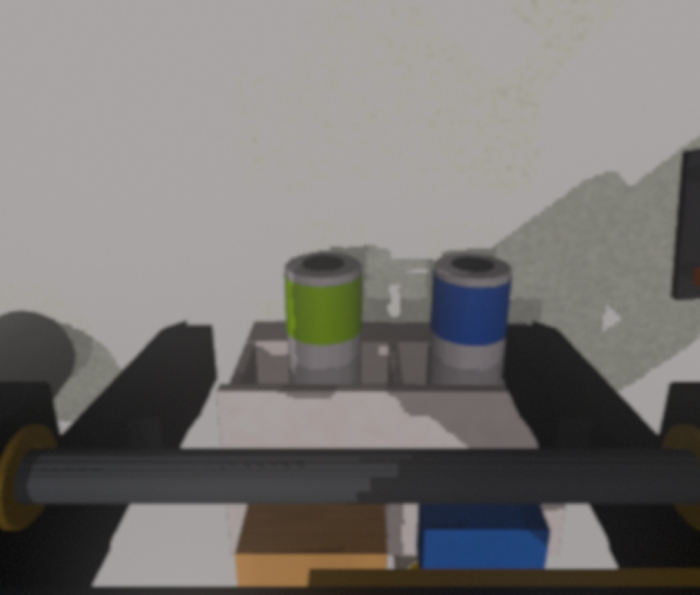

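The lime end face is at crop px (323,266), 77 px wide; the blue one is at (472,268). The top board's front edge is at row 388.

```bash
python3 - <<'E'
from h import *
import json
from scipy.optimize import least_squares
m=json.load(open("w2.json"))
P=np.array([(-45,-64.5,52),(-45,-20.5,52),(-45,20.5,52),(-45,64.5,52),(13,-10,92),(13,-80,92)])/1e3
uv=np.array([(285,267),(362,267),(432,268),(511,268),(360,388),(240,388)])/1.75+[120,60]
def W(P,q):
    c,s=np.cos(q[2]),np.sin(q[2]);return np.c_[q[0]+c*P[:,0]-s*P[:,1],q[1]+s*P[:,0]+c*P[:,1],P[:,2]]
def f(q):
    d=proj(W(P,q),m)-uv;d[4:,0]=0;return d.ravel()
r=least_squares(f,[.46,-.22,-.08]);q=r.x;print(np.round(q,4),np.round(r.fun,1))
g=W(np.array([[-20,-42.5,52],[-150,-42.5,52],[30,-42.5,52]])/1e3,q);print(np.round(g,4))
yy=90+np.degrees(q[2]);print(yy)
goto(g[0,0],g[0,1],.0525+.1473,yy)
E
```

```text
[ 0.4591 -0.2227 -0.1061] [-0.5 -2.4 -0.2 -1.3  0.9 -1.  -0.1  0.   0.   3.2  0.   1.6]
[[ 0.4347 -0.2628  0.052 ]
 [ 0.3054 -0.2491  0.052 ]
 [ 0.4844 -0.2681  0.052 ]]
83.922711454509
at [ 0.3875 -0.2378  0.3608] yy 85.35 clock 2.45 gap 0.0881 J [-0.81  0.2   1.76  0.    1.18 -2.3 ]
shift [-49.  -21.1 161. ] turn 0.28 dist 170
```

```bash
python3 - <<'E'
from h import *
import json
m=json.load(open("w2.json"))
g=lambda u,v,z=.052:ray(0,(u/1.75+120,v/1.75+60),z,m)
for a,b in(((323.5,267),(324.5,375)),((471.5,268),(467,375))):
    A,B=g(*a),g(*b);d=B-A;print(A.round(4),B.round(4),np.arctan2(d[1],d[0]).round(3))
A,B=g(323.5,267),g(471.5,268);d=B-A;print(np.arctan2(-d[0],d[1]),np.linalg.norm(d))
A,B=g(240,388,.092),g(500,388,.092);d=B-A;print(np.arctan2(-d[0],d[1]),A,B)
E
```

```text
[ 0.4118 -0.26    0.052 ] [ 0.4819 -0.2665  0.052 ] -0.093
[ 0.4193 -0.1761  0.052 ] [ 0.489  -0.1799  0.052 ] -0.055
-0.08876308293845199 0.08426300898869371
-0.08179865878477975 [ 0.46153178 -0.3070983   0.092     ] [ 0.47279379 -0.16972581  0.092     ]
```

Request:
apply_moves(
  targets=[-16, -8, 30, 0, -32, -15, 60, 0, -48, -20.5, 90, 0, -48, -20.5, 100, 0, -48, -20.5, 100, 0],
  fingers=64,
)

```text
clock: 2.87
tool_pos: [0.4334, -0.262, 0.2588]
tcp_rot: [3.139, -0.004, 3.061]
ft_force: [0.2, 1.0, 0.4]
finger_gap: 0.0639
gripper_force: 0.0
```

```bash
python3 - <<'E'
from h import *
goto(.434,-.262,.2023,85.1)
m=cams.camera_model("wrist");im=cams.read_camera("wrist")
cv2.imwrite("pics/w3.png",im)
E
```

```text
at [ 0.4334 -0.262   0.2588] yy 85.39 clock 2.87 gap 0.0639 J [-0.78  0.44  1.73  0.    0.97 -2.27]
shift [-0.8 -0.2 56.5] turn 0.06 dist 56
```

View pics/w3.png

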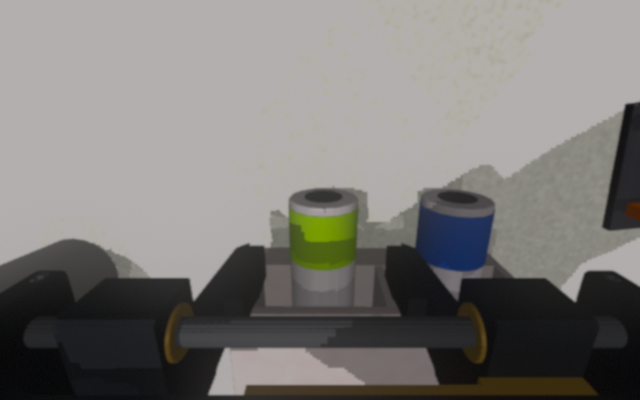

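The lime cartridge (centre col 324) sits midway between the fingertips (265 and 387), so I'll descend and grip it.

Request:
apply_moves(
  targets=[-0.5, 0, 25, 0, -0.5, 0, 50, 0, -0.5, 0, 56, 0, -0.5, 0, 56, 0, -0.5, 0, 56, 0],
)

```text
clock: 3.33
tool_pos: [0.4341, -0.2638, 0.2065]
tcp_rot: [-3.14, 0.002, 3.059]
ft_force: [-0.2, 0.1, -0.1]
finger_gap: 0.0638
gripper_force: 0.0
```

Request:
apply_moves(
  targets=[0, 0, 0, 0, 0, 0, 0, 0, 0, 0, 0, 0, 0, 0, 0, 0, 0, 0, 0, 0],
  fingers=30,
  newtons=50,
)

```text
clock: 3.75
tool_pos: [0.4339, -0.2639, 0.205]
tcp_rot: [-3.141, 0.0, 3.059]
ft_force: [-1.9, -0.2, 2.6]
finger_gap: 0.0428
gripper_force: 50.0
```

```bash
python3 - <<'E'
from h import *
u=np.array([np.cos(-.087),np.sin(-.087)])
p=manip.read_state()["tool_pos"];goto(*(p[:2]-.125*u),p[2],85.1)
print(manip.read_state()["gripper_force"])
E
```

```text
at [ 0.4339 -0.2639  0.205 ] yy 85.26 clock 3.75 gap 0.0428 J [-0.78  0.53  1.76 -0.    0.85 -2.27]
shift [ 1.25e+02  5.00e-01 -1.00e-01] turn 0.03 dist 125
49.97935569612309
```

Request:
apply_moves(
  targets=[8, 0, 0, 0, 30, 0, 0, 0, 55, 0, 0, 0, 80, 0, 0, 0, 105, 0, 0, 0],
)

```text
clock: 4.17
tool_pos: [0.3277, -0.2545, 0.2044]
tcp_rot: [3.141, -0.0, 3.059]
ft_force: [-0.4, -1.0, -1.7]
finger_gap: 0.0429
gripper_force: 50.0
```

Request:
apply_moves(
  targets=[15, 0, 0, 0, 22, 0, 0, 0, 22, 0, -25, 0, 22, 0, -50, 0, 22, 0, -60, 0],
)

```text
clock: 4.58
tool_pos: [0.3075, -0.2536, 0.2668]
tcp_rot: [-3.139, 0.002, 3.059]
ft_force: [-0.6, -0.3, -1.8]
finger_gap: 0.043
gripper_force: 50.0
```

```bash
python3 - <<'E'
from h import *
c=np.array([.422,-.003]);yy=90.0
goto(c[0]-.053,c[1],.30,yy)
s=manip.read_state();print(s["ft_force"],s["moment"])
m=cams.camera_model("wrist");im=cams.read_camera("wrist")
cv2.imwrite("pics/w4.png",im)
E
```

```text
at [ 0.3075 -0.2536  0.2668] yy 85.25 clock 4.58 gap 0.043 J [-0.99  0.22  2.03 -0.    0.89 -2.47]
shift [-40.6 254.8 -33.7] turn -0.95 dist 260
[-0.58772487 -0.25771554 -1.7972624 ] [-0.02499875  0.03527964  0.0323651 ]
```

View pics/w4.png

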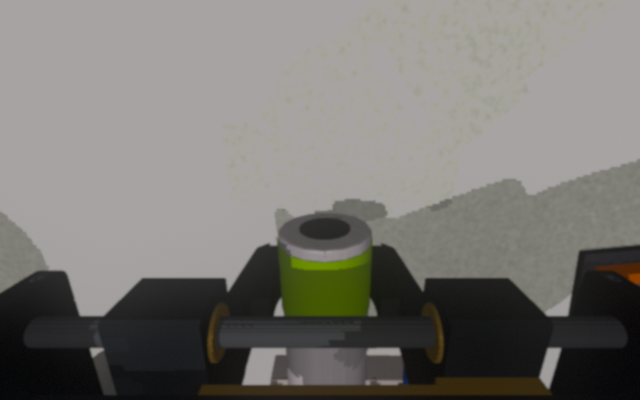

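The cartridge is held level, with its end face at (325,235). Its tip is about 22 mm on the tool +x side of the grasp, so I'll go to the rest.

Request:
apply_moves(
  targets=[-6, 38, 0, -0.2, -12, 76, 0, -0.4, -19, 114, 0, -0.6, -25, 152, 0, -0.8, -31, 190, 0, -0.9],
)

```text
clock: 5.05
tool_pos: [0.3538, -0.0647, 0.264]
tcp_rot: [3.141, -0.001, 3.138]
ft_force: [0.7, -0.8, -1.3]
finger_gap: 0.0427
gripper_force: 50.0
```

Request:
apply_moves(
  targets=[-6, 40, 0, 0, -9, 62, 0, 0, -9, 62, 15, 0, -9, 62, 25, 0, -9, 62, 25, 0],
)

```text
clock: 5.47
tool_pos: [0.3626, -0.0039, 0.2378]
tcp_rot: [3.14, -0.004, 3.139]
ft_force: [-0.1, 0.6, -1.1]
finger_gap: 0.0431
gripper_force: 50.0
```

```bash
python3 - <<'E'
from h import *
goto(.422-.0534,-.003,.203,90)
m=cams.camera_model("wrist");im=cams.read_camera("wrist")
cv2.imwrite("pics/w5.png",im)
E
```

```text
at [ 0.3626 -0.0039  0.2378] yy 89.83 clock 5.47 gap 0.0431 J [-0.34  0.21  2.15 -0.    0.78 -1.9 ]
shift [-6.1  0.8 34.8] turn -0.03 dist 35
```

View pics/w5.png

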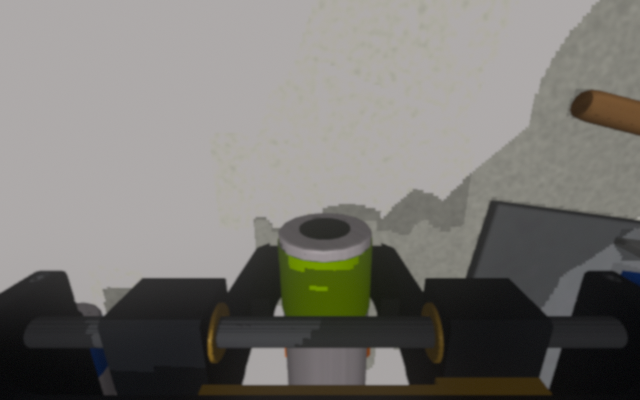

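Orange saddle tips show evenly either side of the cylinder (cols 287 and 370), so it's centred; lowering.

Request:
apply_moves(
  targets=[-6, 0.8, 15, 0, -6, 0.8, 27, 0, -6, 0.8, 32, 0, -6, 0.8, 33, 0, -6, 0.8, 33, 0],
)

```text
clock: 5.93
tool_pos: [0.3692, -0.004, 0.2068]
tcp_rot: [3.142, -0.0, 3.137]
ft_force: [-0.7, 0.7, -0.7]
finger_gap: 0.0429
gripper_force: 50.0
```

Request:
apply_moves(
  targets=[0, 0, 0.5, 0, 0, 0, 1, 0, 0, 0, 1.5, 0, 0, 0, 1.5, 0],
)

```text
clock: 6.27
tool_pos: [0.3692, -0.0038, 0.2053]
tcp_rot: [-3.141, 0.0, 3.137]
ft_force: [0.0, -0.5, -1.1]
finger_gap: 0.0431
gripper_force: 50.0
```

Request:
apply_moves(
  targets=[0, 0, 1, 0, 0, 0, 2, 0, 0, 0, 3, 0, 0, 0, 3, 0],
)

```text
clock: 6.6
tool_pos: [0.3693, -0.004, 0.2027]
tcp_rot: [-3.141, 0.0, 3.138]
ft_force: [-7.0, -2.6, 18.5]
finger_gap: 0.0427
gripper_force: 50.0
```

Request:
apply_moves(
  targets=[0, 0, -1, 0, 0, 0, -1, 0, 0, 0, -1, 0, 0, 0, -1, 0],
)

```text
clock: 6.93
tool_pos: [0.3694, -0.0039, 0.2033]
tcp_rot: [-3.141, 0.001, 3.137]
ft_force: [-2.3, -2.1, 7.3]
finger_gap: 0.043
gripper_force: 50.0
```

Request:
apply_moves(
  targets=[0, 0, 0, 0, 0, 0, 0, 0, 0, 0, 0, 0, 0, 0, -30, 0, 0, 0, -65, 0],
  fingers=64,
)

```text
clock: 7.35
tool_pos: [0.3686, -0.0036, 0.2675]
tcp_rot: [3.14, -0.005, 3.137]
ft_force: [1.3, -0.3, 1.5]
finger_gap: 0.0639
gripper_force: 0.0
```

```bash
python3 - <<'E'
from h import *
goto(.422,-.003,.26,90.5)
m=cams.camera_model("wrist");im=cams.read_camera("wrist")
hsv=cv2.cvtColor(im,cv2.COLOR_BGR2HSV)
k=cv2.inRange(hsv,(30,120,60),(50,255,255))
n,l,st,c=cv2.connectedComponentsWithStats(k)
for i in range(1,n):
    if st[i][4]>150:print(st[i],c[i],ray(0,c[i],.06,m).round(4))
E
```

```text
at [ 0.3686 -0.0036  0.2675] yy 89.74 clock 7.35 gap 0.0639 J [-0.33  0.16  2.11  0.    0.88 -1.9 ]
shift [-53.4   0.9   7.2] turn -0.15 dist 54
[ 291  205   65   57 3076] [323.36053316 233.91970091] [ 0.3704 -0.0041  0.06  ]
[ 301  347   53   39 1795] [327.22896936 365.28245125] [ 0.4813 -0.0017  0.06  ]
```

Request:
apply_moves(
  targets=[-27, 0.5, 0, 0, -54, 1, 0, -0.2, -54, 1, 0, -0.2, -54, 1, 30, -0.2, -54, 1, 55, -0.2],
)

```text
clock: 7.82
tool_pos: [0.4231, -0.0029, 0.2123]
tcp_rot: [-3.141, 0.002, -3.128]
ft_force: [0.1, -0.4, 0.1]
finger_gap: 0.0639
gripper_force: 0.0
```

Request:
apply_moves(
  targets=[0, 0, 12, 0, 0, 0, 12, 0, 0, 0, 12, 0],
)

```text
clock: 8.07
tool_pos: [0.4229, -0.003, 0.2009]
tcp_rot: [3.141, -0.001, -3.128]
ft_force: [0.6, 0.8, 0.2]
finger_gap: 0.0639
gripper_force: 0.0
```

Request:
apply_moves(
  targets=[0, 0, 0, 0, 0, 0, 0, 0, 0, 0, 0, 0, 0, 0, 0, 0, 0, 0, 0, 0],
  fingers=30,
)

```text
clock: 8.48
tool_pos: [0.4233, -0.0031, 0.2017]
tcp_rot: [-3.141, 0.001, -3.128]
ft_force: [-0.4, -0.9, 7.6]
finger_gap: 0.0434
gripper_force: 50.0
```

Request:
apply_moves(
  targets=[0, 0, -20, 0, 0, 0, -45, 0, 0, 0, -70, 0, 0, 0, -70, 0, 0, 0, -70, 0],
)

```text
clock: 8.9
tool_pos: [0.4231, -0.003, 0.2715]
tcp_rot: [-3.141, 0.002, -3.128]
ft_force: [0.6, -0.2, -2.1]
finger_gap: 0.0434
gripper_force: 49.9
```

```bash
python3 - <<'E'
from h import *
goto(.4688,.2348,.26,81.93)
s=manip.read_state();print(s["ft_force"],s["moment"])
Rt=R.from_euler("xyz",s["tcp_rot"]).as_matrix()
m=cams.camera_model("wrist");im=cams.read_camera("wrist");cv2.imwrite("pics/w6.png",im)
hsv=cv2.cvtColor(im,cv2.COLOR_BGR2HSV)
k=cv2.inRange(hsv,(30,120,60),(50,255,255))
n,l,st,c=cv2.connectedComponentsWithStats(k)
for i in range(1,n):
    if st[i][4]>150:
        x,y,w,h,a=st[i]
        for v in(y,y+h):print(st[i],(Rt.T@(ray(0,(x+w/2,v),s["tool_pos"][2]-.150+.022,m)-s["tool_pos"])).round(4))
E
```

```text
at [ 0.4231 -0.003   0.2715] yy 90.76 clock 8.9 gap 0.0434 J [-0.29  0.26  1.96  0.    0.92 -1.87]
shift [-48.8 237.2  11.4] turn 1.77 dist 242
[ 0.5622336  -0.16488207 -2.1005124 ] [ 0.03431034  0.02273647 -0.03666836]
[ 271  124  105   96 9171] [ 0.0744 -0.0004  0.1279]
[ 271  124  105   96 9171] [ 0.0393 -0.0004  0.1279]
[ 286  348   81   38 2193] [-0.0209  0.0008  0.128 ]
[ 286  348   81   38 2193] [-0.0429  0.0009  0.1281]
```

Request:
apply_moves(
  targets=[-8, 39, 0, 0.3, -16, 78, 0, 0.6, -24, 117, 0, 1.0, -32, 156, 0, 1.4, -40, 195, 0, 1.7],
)

```text
clock: 9.37
tool_pos: [0.4602, 0.1944, 0.2693]
tcp_rot: [-3.141, -0.003, 3.004]
ft_force: [0.6, -0.3, -1.5]
finger_gap: 0.0431
gripper_force: 49.9
```

Request:
apply_moves(
  targets=[-4, 22, 0, 0, -8, 42, 0, 0, -8, 42, 0, 0, -8, 42, 0, 0],
)

```text
clock: 9.7
tool_pos: [0.4738, 0.2334, 0.2692]
tcp_rot: [-3.14, -0.003, 3.008]
ft_force: [-0.4, -0.4, -1.1]
finger_gap: 0.0427
gripper_force: 49.9
```

```bash
python3 - <<'E'
from h import *
goto(.4688,.2348,.225,81.93)
m=cams.camera_model("wrist");im=cams.read_camera("wrist");cv2.imwrite("pics/w7.png",im)
# expected vs seen: model overlay of near vee tops, near end plate inner top edge, near-right plate corner
q=[.4695,.2397,-.1409];c,s=np.cos(q[2]),np.sin(q[2])
P=np.array([(-100.8,-136.3,12),(-82,-40,62),(-82,110,62),(-55,-36,55),(-55,26,55)])/1e3
W=np.c_[q[0]+c*P[:,0]-s*P[:,1],q[1]+s*P[:,0]+c*P[:,1],P[:,2]]
uv=proj(W,m);print(uv.round(1))
for u,v in uv:cv2.drawMarker(im,(int(round(u)),int(round(v))),(255,0,255),0,10,1)
cv2.imwrite("pics/w7m.png",cv2.resize(im[80:400,120:640],None,fx=1.5,fy=1.5))
E
```

```text
at [0.4738 0.2334 0.2692] yy 82.34 clock 9.7 gap 0.0427 J [ 0.24  0.47  1.66 -0.    1.02 -1.2 ]
shift [ 5.   0.8 44.2] turn 0.08 dist 44
[[140.8  62.4]
 [266.1  90.1]
 [528.9  92.4]
 [276.9 136.7]
 [377.  137.6]]
```

View pics/w7m.png

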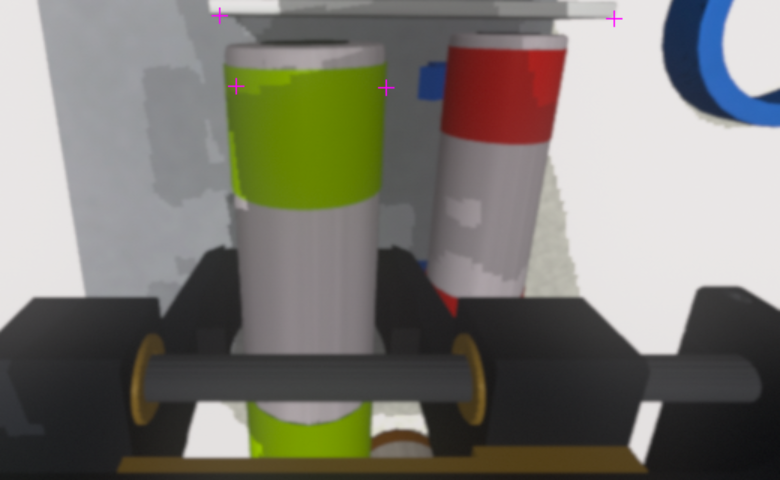

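The overlay matches: the end-plate edge markers sit on its inner edge, and the lime cartridge runs parallel to the groove. As a numeric check, I'll compare the red cartridge with its modelled position, plus the lime tip offset.

```bash
python3 - <<'E'
from h import *
m=cams.camera_model("wrist");im=cams.read_camera("wrist")
s=manip.read_state();Rt=R.from_euler("xyz",s["tcp_rot"]).as_matrix()
q=[.4695,.2397,-.1409];c,sn=np.cos(q[2]),np.sin(q[2])
h=cv2.cvtColor(im,cv2.COLOR_BGR2HSV)
r=cv2.inRange(h,(0,150,80),(8,255,255))|cv2.inRange(h,(172,150,80),(180,255,255))
for v in(115,130,150,165):
    xs=np.where(r[v])[0];u=(xs.min()+xs.max())/2;w=ray(0,(u,v),.055,m)-[q[0],q[1],0];print("red",v,xs.min(),xs.max(),np.round([c*w[0]+sn*w[1],-sn*w[0]+c*w[1]],4))
# lime near end: tip top edge at crop row 68 (z axis+22) ; band inner edge row 208
for v in(47,68,208):
    w=Rt.T@(ray(0,(305/1.5+120,v/1.5+80),s["tool_pos"][2]-.152+.022,m)-s["tool_pos"]);print("lime tool x",v,w.round(4))
for v in(40,60,142):
    w=ray(0,(505/1.5+120,v/1.5+80),.077,m)-[q[0],q[1],0];print("red x",v,np.round(c*w[0]+sn*w[1],4))
goto(.4688,.2348,.225,81.93)
E
```

```text
red 115 421 496 [-0.0686  0.074 ]
red 130 420 493 [-0.0597  0.0741]
red 150 418 490 [-0.0474  0.0742]
red 165 416 487 [-0.0378  0.074 ]
lime tool x 47 [ 0.0786 -0.0002  0.1302]
lime tool x 68 [ 0.074  -0.0002  0.1302]
lime tool x 208 [ 0.0394 -0.0003  0.1301]
red x 40 -0.074
red x 60 -0.0671
red x 142 -0.0368
at [0.4739 0.2323 0.2699] yy 82.23 clock 9.8 gap 0.0429 J [ 0.23  0.47  1.66 -0.    1.02 -1.2 ]
shift [ 5.3  1.8 44.9] turn 0.06 dist 45
```

Request:
apply_moves(
  targets=[5, 1.5, 15, 0.06, 5, 1.5, 35, 0.06, 5, 1.5, 50, 0.06, 5, 1.5, 57, 0.06, 5, 1.5, 57, 0.06],
)

```text
clock: 10.22
tool_pos: [0.4691, 0.2343, 0.2127]
tcp_rot: [-3.14, -0.003, 3.0]
ft_force: [0.7, -1.2, -2.2]
finger_gap: 0.0434
gripper_force: 49.9
```

Request:
apply_moves(
  targets=[0, 0, 1, 0, 0, 0, 2, 0, 0, 0, 3, 0, 0, 0, 3, 0],
)

```text
clock: 10.55
tool_pos: [0.4695, 0.2352, 0.2115]
tcp_rot: [3.141, 0.001, 3.001]
ft_force: [0.1, -0.2, -1.0]
finger_gap: 0.0427
gripper_force: 49.9
```

Request:
apply_moves(
  targets=[0, 0, 1, 0, 0, 0, 2, 0, 0, 0, 2.5, 0, 0, 0, 2.5, 0],
)

```text
clock: 10.88
tool_pos: [0.4695, 0.2351, 0.2092]
tcp_rot: [-3.141, 0.001, 3.001]
ft_force: [-1.8, -2.7, 6.4]
finger_gap: 0.0431
gripper_force: 50.0
```

Request:
apply_moves(
  targets=[0, 0, 0.7, 0, 0, 0, 1.4, 0, 0, 0, 2, 0, 0, 0, 2, 0],
)

```text
clock: 11.22
tool_pos: [0.4696, 0.2349, 0.2087]
tcp_rot: [-3.141, 0.001, 3.002]
ft_force: [-7.1, -8.1, 23.1]
finger_gap: 0.0427
gripper_force: 50.1
```

Request:
apply_moves(
  targets=[0, -1, -1, 0, 0, -1.5, -1, 0, 0, -1.5, -1, 0],
)

```text
clock: 11.47
tool_pos: [0.4694, 0.2336, 0.2078]
tcp_rot: [3.141, 0.001, 3.001]
ft_force: [-0.5, -2.5, 5.8]
finger_gap: 0.043
gripper_force: 50.0
```

Request:
apply_moves(
  targets=[0, 0, 0, 0, 0, 0, 0, 0, 0, 0, 0, 0, 0, 0, 0, 0, 0, 0, 0, 0],
  fingers=58,
)

```text
clock: 11.88
tool_pos: [0.4692, 0.2338, 0.2074]
tcp_rot: [-3.142, -0.0, 3.001]
ft_force: [0.1, -0.9, -0.6]
finger_gap: 0.0581
gripper_force: 0.0
```

Request:
apply_moves(
  targets=[0, 0, -25, 0, 0, 0, -55, 0, 0, 0, -60, 0, 0, 0, -60, 0],
)

```text
clock: 12.22
tool_pos: [0.4695, 0.2338, 0.2691]
tcp_rot: [3.14, 0.003, 3.001]
ft_force: [0.1, 0.5, -0.5]
finger_gap: 0.0582
gripper_force: 0.0
```

```bash
python3 - <<'E'
from h import *
m=cams.camera_model("wrist");im=cams.read_camera("wrist");cv2.imwrite("pics/w8.png",im)
q=[.4695,.2397,-.1409];c,sn=np.cos(q[2]),np.sin(q[2])
h=cv2.cvtColor(im,cv2.COLOR_BGR2HSV)
def loc(u,v,z):
    w=ray(0,(u,v),z,m)-[q[0],q[1],0];return np.round([c*w[0]+sn*w[1],-sn*w[0]+c*w[1]],4)
masks={"red":cv2.inRange(h,(0,150,80),(8,255,255))|cv2.inRange(h,(172,150,80),(180,255,255)),"lime":cv2.inRange(h,(30,120,60),(50,255,255))}
for k,r in masks.items():
    n,l,st,ce=cv2.connectedComponentsWithStats(r)
    for i in range(1,n):
        if st[i][4]<300:continue
        x,y,w,hh,a=st[i];print(k,st[i],"top",loc(x+w/2,y,.077),"bot",loc(x+w/2,y+hh,.077))
        for v in(y+hh//4,y+hh//2,y+3*hh//4):
            xs=np.where(l[v]==i)[0];print("  ",v,len(xs),loc((xs.min()+xs.max())/2,v,.055))
goto(.588,.123,.40,81.93)
E
```

```text
red [ 414  117   80   63 4336] top [-0.0715  0.0638] bot [-0.0366  0.0685]
   132 74 [-0.0613  0.0742]
   148 73 [-0.0514  0.074 ]
   164 71 [-0.0413  0.074 ]
lime [ 287  114   73   64 4305] top [-0.073  -0.0063] bot [-0.0377 -0.0063]
   130 72 [-0.0624 -0.007 ]
   146 70 [-0.0526 -0.007 ]
   162 70 [-0.0425 -0.007 ]
lime [ 293  274   61   43 2126] top [ 0.0252 -0.0063] bot [ 0.0583 -0.0063]
   284 60 [ 0.0473 -0.0071]
   295 60 [ 0.0567 -0.0071]
   306 60 [ 0.0664 -0.0071]
at [0.4691 0.2337 0.2676] yy 81.96 clock 12.27 gap 0.0583 J [ 0.24  0.46  1.67  0.    1.01 -1.19]
shift [-133.3  -93.  -132.3] turn 0.01 dist 210
```

The lime cartridge is parallel to the red one, at the same size and height. After correcting for the 1 mm bias, its y is about -6 mm and its x within 2 mm. Next I'll find the lever angle from the yellow bar and black grip in the saved top and side pictures.

```bash
cat > lev.py <<'E'
from h import *
q=[.4695,.2387,-.1409];c,sn=np.cos(q[2]),np.sin(q[2])
def Wd(P):
    P=np.atleast_2d(P);return np.c_[q[0]+c*P[:,0]-sn*P[:,1],q[1]+sn*P[:,0]+c*P[:,1],P[:,2]]
def L(r,th,y=-.1):
    a=np.radians(7)-th;return [.115+r*np.sin(a),y,.088+r*np.cos(a)]
def find(n,im,box):
    h=cv2.cvtColor(im,cv2.COLOR_BGR2HSV);x0,y0,x1,y1=box
    out={}
    for k,r in dict(yel=cv2.inRange(h,(20,150,90),(30,255,255)),blk=cv2.inRange(h,(0,0,0),(180,255,45)),red=cv2.inRange(h,(0,150,60),(8,255,255))|cv2.inRange(h,(172,150,60),(180,255,255))).items():
        z=np.zeros_like(r);z[y0:y1,x0:x1]=r[y0:y1,x0:x1]
        nn,l,st,ce=cv2.connectedComponentsWithStats(z)
        out[k]=[(st[i].tolist(),ce[i].round(1).tolist()) for i in range(1,nn) if st[i][4]>5]
    print(n,out)
E
python3 - <<'E'
from lev import *
find("top",cv2.imread("pics/top0.png"),(200,155,300,200))
find("side",cv2.imread("pics/side0.png"),(290,135,345,215))
for n in("top","side"):
    m=cams.camera_model(n)
    for th in(0,.07,.14):
        print(n,th,"grip",proj(Wd([L(.16,th)]),m).round(1),"tip",proj(Wd([L(.19,th)]),m).round(1),"bar c",proj(Wd([L(.115,th,0)]),m).round(1),"bar end",proj(Wd([L(.115,th,.1)]),m).round(1))
E
```

```text
top {'yel': [([206, 168, 64, 14, 305], [237.5, 174.0])], 'blk': [([268, 169, 12, 16, 124], [273.6, 176.1]), ([208, 173, 16, 4, 28], [215.3, 174.1]), ([233, 176, 19, 4, 34], [242.1, 177.6]), ([269, 187, 6, 11, 32], [272.3, 193.3]), ([282, 189, 6, 8, 22], [285.2, 193.0])], 'red': [([266, 170, 3, 6, 15], [267.2, 172.8]), ([271, 183, 3, 3, 6], [271.8, 184.0]), ([218, 196, 14, 4, 36], [223.8, 198.1])]}
side {'yel': [([305, 141, 16, 21, 67], [313.2, 150.5])], 'blk': [([290, 135, 8, 30, 125], [292.4, 152.9]), ([297, 135, 3, 7, 10], [298.6, 138.4]), ([296, 142, 4, 11, 25], [297.9, 147.0]), ([304, 142, 4, 8, 20], [305.5, 145.5]), ([321, 147, 24, 22, 187], [327.0, 157.3]), ([343, 149, 2, 9, 17], [343.5, 152.8]), ([310, 150, 6, 10, 28], [312.8, 154.1]), ([335, 150, 6, 7, 29], [337.9, 152.9]), ([334, 157, 6, 2, 7], [336.4, 157.6]), ([321, 188, 3, 13, 17], [322.6, 194.8]), ([311, 202, 4, 2, 6], [312.5, 202.7]), ([328, 212, 5, 2, 6], [329.7, 212.2])], 'red': [([290, 174, 9, 12, 75], [294.3, 179.2])]}
top 0 grip [[273.2 168.8]] tip [[272.2 164.5]] bar c [[240.8 170.6]] bar end [[207.2 166.2]]
top 0.07 grip [[272.6 172.6]] tip [[271.4 169. ]] bar c [[240.3 173.1]] bar end [[206.6 168.8]]
top 0.14 grip [[271.9 176.4]] tip [[270.7 173.7]] bar c [[239.8 175.8]] bar end [[206.1 171.4]]
side 0 grip [[329.5 153.2]] tip [[330.5 145.9]] bar c [[318.1 152.4]] bar end [[309.  141.8]]
side 0.07 grip [[326.7 153.5]] tip [[327.2 146.2]] bar c [[316.2 152.6]] bar end [[307.1 141.9]]
side 0.14 grip [[323.9 154. ]] tip [[323.8 146.8]] bar c [[314.3 153. ]] bar end [[305.3 142.2]]
```

```bash
python3 - <<'E'
from lev import *
for th in(.07,.11,.14):
    g=Wd([L(.16,th,-.099)])[0];print(th,g.round(4))
g=L(.16,.11,-.099);g[0]-=.06;g=Wd([g])[0];goto(g[0],g[1],.44,81.93)
E
```

```text
0.07 [0.5777 0.1234 0.2478]
0.11 [0.5714 0.1243 0.248 ]
0.14 [0.5666 0.1249 0.248 ]
at [0.4691 0.2337 0.2676] yy 81.96 clock 12.27 gap 0.0583 J [ 0.24  0.46  1.67  0.    1.01 -1.19]
shift [ -56.7  -94.  -172.4] turn 0.01 dist 204
```

Request:
apply_moves(
  targets=[0, -5, -38, 0, -4, -20, -75, 0, -16, -42, -106, 0, -28, -62, -136, 0, -40, -80, -160, 0],
  fingers=60,
)

```text
clock: 12.68
tool_pos: [0.4978, 0.1479, 0.4284]
tcp_rot: [-3.141, -0.0, 3.001]
ft_force: [0.1, -0.0, 0.3]
finger_gap: 0.0603
gripper_force: 0.0
```

Request:
apply_moves(
  targets=[-15, -13, -12, 0, -15, -13, -12, 0, -15, -13, -12, 0],
)

```text
clock: 12.93
tool_pos: [0.511, 0.1335, 0.438]
tcp_rot: [-3.141, -0.002, 3.0]
ft_force: [-0.3, -0.2, -1.1]
finger_gap: 0.06
gripper_force: 0.0
```

```bash
python3 - <<'E'
from lev import *
goto(.5714,.1243,.46,81.93)
m=cams.camera_model("wrist");im=cams.read_camera("wrist");cv2.imwrite("pics/w9.png",im)
for th in(.07,.11,.14):
    print(th,"paddle",proj(Wd([L(r,th,-.086) for r in(.135,.16,.185)]),m).round(1).tolist(),"tip",proj(Wd([L(.19,th)]),m).round(1),"bar",proj(Wd([L(.115,th,y) for y in (-.05,0,.05)]),m).round(1).tolist())
find("w",im,(200,150,640,400))
E
```

```text
at [0.511  0.1335 0.438 ] yy 81.87 clock 12.93 gap 0.06 J [ 0.03  0.3   1.43  0.    1.42 -1.4 ]
shift [-61.   -0.6 -22.2] turn -0.01 dist 65
0.07 paddle [[341.3, 307.4], [343.1, 332.8], [345.4, 364.6]] tip [[321.9 371.9]] bar [[384.5, 290.5], [446.2, 290.4], [507.8, 290.4]]
0.11 paddle [[341.4, 301.4], [343.3, 325.2], [345.6, 355.1]] tip [[321.9 362.1]] bar [[384.8, 285.7], [446.9, 285.7], [509.0, 285.6]]
0.14 paddle [[341.5, 296.8], [343.4, 319.2], [345.8, 347.6]] tip [[321.9 354.2]] bar [[385.1, 281.9], [447.5, 281.9], [509.8, 281.9]]
w {'yel': [([333, 273, 55, 24, 1049], [360.7, 284.5]), ([476, 274, 26, 3, 56], [487.1, 274.9]), ([440, 284, 14, 14, 125], [447.3, 289.1]), ([548, 284, 33, 14, 356], [565.4, 289.5]), ([471, 320, 8, 41, 168], [473.8, 343.4])], 'blk': [([600, 150, 40, 85, 2912], [621.9, 192.2]), ([200, 246, 440, 154, 23603], [502.4, 333.9]), ([200, 292, 61, 26, 767], [227.2, 307.7]), ([308, 293, 27, 23, 459], [320.8, 306.3]), ([305, 348, 31, 25, 694], [320.5, 360.1])], 'red': [([451, 155, 40, 30, 1020], [470.2, 169.6]), ([336, 245, 6, 6, 29], [338.3, 247.7]), ([339, 303, 5, 5, 9], [341.1, 305.1]), ([338, 309, 7, 6, 26], [341.4, 312.0]), ([337, 348, 12, 11, 125], [342.3, 352.9])]}
```

The red paddle spans rows 303–359 and the grip end is centred at column 320. That gives a lever angle of about 0.10, with the grip at about (0.573, 0.124, 0.248). I'll go up, over it and down.

Request:
apply_moves(
  targets=[0, 0, -34, 0, -20, 0, -36, 0, -45, -1, -36, 0, -62, -1, -36, 0, -62, -1, -36, 0],
)

```text
clock: 13.4
tool_pos: [0.5736, 0.1247, 0.4726]
tcp_rot: [-3.141, -0.004, 3.001]
ft_force: [0.0, 0.2, -1.0]
finger_gap: 0.0601
gripper_force: 0.0
```

```bash
python3 - <<'E'
from lev import *
g=Wd([L(.16,.10,-.099)])[0];print(g.round(4));goto(g[0],g[1],.397,81.93)
m=cams.camera_model("wrist");im=cams.read_camera("wrist");cv2.imwrite("pics/w10.png",im)
find("w",im,(240,220,420,400))
for th in(.07,.1,.13):print(th,"paddle",proj(Wd([L(r,th,-.086) for r in(.135,.16,.185)]),m).round(1).tolist(),"tip",proj(Wd([L(.19,th)]),m).round(1))
E
```

```text
[0.573 0.124 0.248]
at [0.5736 0.1247 0.4726] yy 81.97 clock 13.4 gap 0.0601 J [ 0.01  0.42  1.17  0.    1.55 -1.42]
shift [ 0.3 -0.7 75.6] turn 0.01 dist 76
w {'yel': [], 'blk': [([389, 273, 31, 45, 980], [407.0, 296.6]), ([240, 289, 21, 29, 394], [248.3, 303.0]), ([240, 395, 180, 5, 721], [329.5, 397.5])], 'red': [([337, 220, 10, 19, 169], [341.7, 228.8])]}
0.07 paddle [[340.5, 212.7], [342.1, 226.6], [344.1, 243.8]] tip [[322.2 247.7]]
0.1 paddle [[340.6, 208.0], [342.2, 220.5], [344.3, 236.0]] tip [[322.2 239.6]]
0.13 paddle [[340.7, 203.1], [342.4, 214.2], [344.5, 228.0]] tip [[322.2 231.2]]
```

Request:
apply_moves(
  targets=[-1, -0.7, 25, 0, -1, -0.7, 50, 0, -1, -0.7, 70, 0, -1, -0.7, 74, 0, -1, -0.7, 74, 0],
)

```text
clock: 13.87
tool_pos: [0.572, 0.1241, 0.4003]
tcp_rot: [-3.141, -0.003, 3.002]
ft_force: [0.0, -0.6, 0.0]
finger_gap: 0.0606
gripper_force: 0.0
```

Request:
apply_moves(
  targets=[0, 0, 0, 0, 0, 0, 0, 0, 0, 0, 0, 0, 0, 0, 0, 0, 0, 0, 0, 0],
  fingers=10,
  newtons=30,
)

```text
clock: 14.28
tool_pos: [0.5728, 0.1236, 0.4022]
tcp_rot: [3.141, 0.001, 3.001]
ft_force: [0.7, 4.3, 1.8]
finger_gap: 0.0291
gripper_force: 2.4
```

Request:
apply_moves(
  targets=[0, 0, 0, 0, 0, 0, 0, 0, 0, 0, 0, 0],
)

```text
clock: 14.53
tool_pos: [0.5728, 0.1225, 0.4022]
tcp_rot: [-3.139, 0.0, 3.0]
ft_force: [-1.7, -7.5, 5.2]
finger_gap: 0.0207
gripper_force: 30.0
```

The button is pressed (gap 20.7 mm at 30 N). Next, the arc table.

```bash
cat > arc.py <<'E'
from lev import *
import sys
def arc(ths):
    s=manip.read_state();p=s["tool_pos"]-np.array([0,0,.1473]);d=p[:2]-q[:2]
    x=c*d[0]+sn*d[1]-.115;y=-sn*d[0]+c*d[1];z=p[2]-.088
    r=np.hypot(x,z);a0=np.arctan2(x,z);th0=np.radians(7)-a0
    print("y",y.round(4),"r",r.round(4),"th",th0.round(3),"gap",s["finger_gap"].round(4),"F",s["ft_force"].round(1),"t",round(s["clock"],2))
    for t in ths:
        a=np.radians(7)-t;print(t,round(1000*r*(np.sin(a0)-np.sin(a)),1),round(1000*r*(np.cos(a0)-np.cos(a)),1))
arc([float(v) for v in sys.argv[1:]])
E
python3 arc.py .15 .25 .35 .45 .55 .65
```

```text
Traceback (most recent call last):
  File "arc.py", line 10, in <module>
    arc([float(v) for v in sys.argv[1:]])
    ~~~^^^^^^^^^^^^^^^^^^^^^^^^^^^^^^^^^^
  File "arc.py", line 7, in arc
    print("y",y.round(4),"r",r.round(4),"th",th0.round(3),"gap",s["finger_gap"].round(4),"F",s["ft_force"].round(1),"t",round(s["clock"],2))
                                                                ^^^^^^^^^^^^^^^^^^^^^
AttributeError: 'float' object has no attribute 'round'
```

```bash
sed -i 's/s\["finger_gap"\].round(4)/round(s["finger_gap"],4)/' arc.py; python3 arc.py .15 .25 .35 .45 .55 .65
```

```text
y -0.1005 r 0.1669 th 0.101 gap 0.0207 F [-1.7 -7.5  5.2] t 14.53
0.15 8.2 0.0
0.25 24.9 1.3
0.35 41.3 4.3
0.45 57.3 8.9
0.55 72.9 15.0
0.65 87.7 22.7
```

Request:
apply_moves(
  targets=[8, 0, 0, 0, 25, 0, 1, 0, 41, 0, 4, 0, 57, 0, 9, 0, 73, 0, 15, 0],
)

```text
clock: 14.95
tool_pos: [0.5004, 0.1328, 0.3874]
tcp_rot: [-3.14, 0.005, 3.001]
ft_force: [6.4, -6.4, -3.3]
finger_gap: 0.02
gripper_force: 30.0
```

```bash
python3 arc.py .6 .7 .8 .9 1.0 1.1
```

```text
y -0.1005 r 0.1673 th 0.551 gap 0.02 F [ 6.4 -6.4 -3.3] t 14.95
0.6 7.3 3.6
0.7 21.8 12.0
0.8 35.3 21.8
0.9 47.8 32.9
1.0 59.1 45.3
1.1 69.1 58.6
```

Tracking well, past the first latch.

Request:
apply_moves(
  targets=[11, 0, 6, 0, 22, 0, 12, 0, 35, 0, 22, 0, 48, 0, 33, 0, 59, 0, 45, 0],
)

```text
clock: 15.37
tool_pos: [0.4419, 0.1412, 0.3418]
tcp_rot: [-3.14, 0.004, 3.001]
ft_force: [6.7, -6.8, -2.6]
finger_gap: 0.0203
gripper_force: 30.0
```

```bash
python3 arc.py 1.1 1.2 1.3 1.4 1.5 1.6
```

```text
y -0.1004 r 0.167 th 1.001 gap 0.0203 F [ 6.7 -6.8 -2.6] t 15.37
1.1 9.9 13.2
1.2 18.5 27.5
1.3 25.7 42.6
1.4 31.3 58.3
1.5 35.3 74.5
1.6 37.7 91.0
```

Request:
apply_moves(
  targets=[10, 0, 13, 0, 18.5, 0, 27.5, 0, 25.5, 0, 42.5, 0, 31, 0, 58, 0, 35, 0, 74, 0],
)

```text
clock: 15.78
tool_pos: [0.4077, 0.1462, 0.2676]
tcp_rot: [-3.14, 0.004, 3.002]
ft_force: [5.2, -7.8, 0.9]
finger_gap: 0.0204
gripper_force: 30.0
```

```bash
python3 arc.py 1.55 1.6 1.65 1.693
```

```text
y -0.1003 r 0.1664 th 1.498 gap 0.0204 F [ 5.2 -7.8  0.9] t 15.78
1.55 1.5 8.6
1.6 2.4 16.9
1.65 3.0 25.2
1.693 3.2 32.3
```

Request:
apply_moves(
  targets=[2, 0, 12, 0, 2.5, 0, 22, 0, 3, 0, 29, 0, 3, 0, 32, 0, 3, 0, 32, 0],
)

```text
clock: 16.2
tool_pos: [0.4053, 0.1465, 0.2371]
tcp_rot: [-3.14, 0.003, 3.002]
ft_force: [-3.2, -10.0, 16.9]
finger_gap: 0.0203
gripper_force: 30.0
```

```bash
python3 arc.py 1.693
```

```text
y -0.1003 r 0.1657 th 1.682 gap 0.0203 F [ -3.2 -10.   16.9] t 16.2
1.693 0.0 1.8
```

Request:
apply_moves(
  targets=[0, 0, 1, 0, 0, 0, 1, 0, 0, 0, 1, 0],
)

```text
clock: 16.45
tool_pos: [0.4052, 0.1466, 0.237]
tcp_rot: [-3.14, 0.003, 3.002]
ft_force: [-9.4, -11.7, 32.2]
finger_gap: 0.0208
gripper_force: 30.0
```

It's hard against the stop. Opening the fingers will let the button lock the lever.

Request:
apply_moves(
  targets=[0, 0, 0, 0, 0, 0, 0, 0, 0, 0, 0, 0, 0, 0, 0, 0, 0, 0, 0, 0],
  fingers=56,
)

```text
clock: 16.87
tool_pos: [0.4044, 0.1471, 0.2343]
tcp_rot: [-3.141, -0.001, 3.001]
ft_force: [-0.2, 0.3, -0.4]
finger_gap: 0.0515
gripper_force: 0.0
```

Request:
apply_moves(
  targets=[0, 0, -15, 0, 0, 0, -40, 0, 0, 0, -75, 0, 0, 0, -110, 0, 30, 0, -140, 0],
)

```text
clock: 17.28
tool_pos: [0.3772, 0.1508, 0.3762]
tcp_rot: [3.141, 0.003, 3.0]
ft_force: [-0.4, 0.9, -0.2]
finger_gap: 0.0561
gripper_force: 0.0
```

Request:
apply_moves(
  targets=[20, 0, -20, 0, 20, 0, -20, 0, 20, 0, -20, 0],
)

```text
clock: 17.53
tool_pos: [0.3551, 0.1542, 0.3945]
tcp_rot: [3.141, 0.002, 3.002]
ft_force: [0.2, 0.3, -0.9]
finger_gap: 0.0563
gripper_force: 0.0
```

```bash
python3 - <<'E'
from lev import *
s=manip.read_state();print(s["clock"],s["tool_pos"],s["ft_force"])
m=cams.camera_model("wrist");im=cams.read_camera("wrist");cv2.imwrite("pics/w11.png",im)
for th in(1.55,1.64,1.693):
    print(th,"paddle",proj(Wd([L(r,th,y) for r in(.135,.185) for y in(-.085,-.091)]),m).round(1).tolist(),"bar",proj(Wd([np.array(L(.115,th,y))+[0,0,.008] for y in (-.05,0,.09)]),m).round(1).tolist(),"tip",proj(Wd([L(.19,th)]),m).round(1))
find("w",im,(100,0,640,400))
h=cv2.cvtColor(im,cv2.COLOR_BGR2HSV);k=cv2.inRange(h,(30,120,60),(50,255,255))
n,l,st,ce=cv2.connectedComponentsWithStats(k)
def loc(u,v,z):
    w=ray(0,(u,v),z,m)-[q[0],q[1],0];return np.round([c*w[0]+sn*w[1],-sn*w[0]+c*w[1]],4)
for i in range(1,n):
    if st[i][4]>150:
        x,y,w,hh,a=st[i];print("lime",st[i],loc(*ce[i],.066))
E
```

```text
17.5333 [0.35506554 0.1542117  0.39451193] [ 0.15192783  0.341046   -0.9112839 ]
1.55 paddle [[339.5, 273.4], [333.4, 273.4], [340.8, 230.4], [334.2, 230.4]] bar [[374.7, 293.7], [425.0, 293.7], [515.5, 293.8]] tip [[324.4 225.7]]
1.64 paddle [[339.0, 266.0], [333.1, 266.0], [340.0, 221.8], [333.7, 221.8]] bar [[373.2, 286.7], [422.0, 286.8], [509.9, 286.9]] tip [[324.4 217.1]]
1.693 paddle [[338.7, 262.3], [333.0, 262.3], [339.5, 217.8], [333.5, 217.8]] bar [[372.3, 283.2], [420.3, 283.3], [506.6, 283.4]] tip [[324.4 213.1]]
w {'yel': [([331, 270, 50, 18, 751], [354.2, 279.6]), ([428, 270, 90, 19, 603], [468.6, 276.8]), ([182, 329, 4, 29, 76], [183.4, 342.2]), ([466, 330, 3, 24, 56], [467.0, 341.4])], 'blk': [([402, 199, 20, 4, 65], [411.9, 200.3]), ([475, 199, 17, 4, 41], [483.0, 200.7]), ([100, 198, 540, 202, 40154], [399.3, 330.4]), ([328, 245, 4, 5, 7], [329.6, 246.9]), ([328, 254, 4, 6, 7], [329.7, 256.6]), ([327, 261, 5, 9, 18], [329.4, 265.6]), ([466, 266, 21, 2, 39], [475.3, 266.5]), ([196, 328, 4, 2, 6], [197.7, 328.5]), ([598, 328, 6, 2, 8], [600.8, 328.4])], 'red': [([460, 209, 45, 34, 1161], [481.5, 226.1]), ([334, 222, 8, 44, 309], [337.1, 243.4])]}
lime [ 389  207   42   35 1181] [-0.0531 -0.0084]
lime [ 231  351   58   34 1596] [ 0.1488 -0.1814]
```

```bash
python3 -c "
from cell import sign_off
print(sign_off())"
```

```text
the job is handed in; nothing more can be done
None
```

I handed the job in at about 17.6 s on the robot clock (limit 72 s), with no verdict reported back: the lime cartridge lies released in the empty groove, the lever went down to its hard stop with the button squeezed, and the last wrist picture's measurements fit the lever locked and the button out.

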